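# Draw the cup carrier out of its dock and hold it level for pouring

## Task

The steel carrier with the two coffee cups is parked in its dock on the bench, under lips that stop it from being lifted straight up. Take it by the wooden grip on top, slide it along the bench right out of the dock's open end, then lift it about 15 cm above the bench and finish still holding it there, level and steady, ready for the coffee to be poured. Keep it level all the way with both cups standing in their places, and leave the basin, ceramic stand, canister and spatula alone.

Things in the scene. Friction and masses are not known exactly. Their poses are not given: they have to be found in the camera images.
- carrier_grip (a point): Centre of the grip of the loose steel carrier (0.3 kg, balanced here): a wooden bar 70 mm long (x), 18 wide (y), 26 high, on a post, 101 mm above the carrier's underside. The carrier's plate, 160 (x) by 110 (y) by 6 mm, stands on the bench; its cups reach 56 mm above the bench, well below the bar. z up; x towards the dock's back stop.
- dock: Fixed wooden dock, no floor; origin on the bench midway between its two rails, x towards its back stop, z up. Rails 116 mm apart inside (carrier: 3 mm play each side), x -45 (open end) to +85 mm (stop). Lips reach in 15 mm over the carrier's edges, underside 16, top 22 mm up. Carrier parked with centre at x -20 to 0; it slides out along -x and is free of the lips beyond x = -125 mm.
- cup_near: Loose stainless cup, 50 mm high, 52 mm across the rim, 41 mm across the foot, about 70 g; origin under its centre, z up. It stands on the carrier's plate 45 mm from the post on the -x side (towards the dock's open end), inside a locating ring 5 mm high.
- cup_far: Loose stainless cup like the other, 45 mm from the post on the +x side (towards the back stop), in its own locating ring.
- basin: Bystander: purple plastic basin, 250 mm across, 80 mm high; origin under its centre.
- stand: Bystander: pale ceramic jebena stand, a waisted round 120 mm across, 45 mm high; origin under its centre.
- canister: Bystander: square plastic canister with a green clip-on lid, 96 by 96 mm, 118 mm high; origin under its centre.
- spatula: Bystander: red-handled spatula lying flat to the left of the dock, about 0.3 m long; its x axis runs along it.
Things that resemble listed ones, but are neither listed nor needed, are in the scene too. Of the things that look like the part that bears carrier_grip, take the one that is farthest to the robot's left at the start. What is shaped like the cup_far but purple is not meant.

How it is judged (in metres and radians):
On the way:
1. the carrier is slid out of the dock's open end, low along the bench, with both cups in place (x of carrier_grip in the frame of dock below -0.12 m and height (world z) of carrier_grip below 0.126 m and x of cup_near in the frame of carrier_grip between -0.053 and -0.037 m and y of cup_near in the frame of carrier_grip between -0.008 and 0.008 m and z of cup_near in the frame of carrier_grip between -0.1 and -0.087 m and angle between each of cup_near, cup_far's own z axis and vertical below 0.2 rad and x of cup_far in the frame of carrier_grip between 0.037 and 0.053 m and y of cup_far in the frame of carrier_grip between -0.008 and 0.008 m and z of cup_far in the frame of carrier_grip between -0.1 and -0.087 m).
At the end, for the whole second after the job is handed in: The carrier is held by the gripper with its underside 8 to 25 cm above the bench, within 7 degrees of level, still (under 3 cm/s and 0.15 rad/s), touching neither the dock nor the bystanders, and both cups stand upright in their rings (within 8 mm of their places) (height (world z) of carrier_grip between 0.181 and 0.351 m and angle between carrier_grip's own z axis and vertical below 0.12 rad and linear speed of carrier below 0.03 m/s and angular speed of carrier below 0.15 rad/s and contact force between carrier and the fingers above 1 N and contact force between carrier and dock below 0.2 N and contact force between carrier and basin below 0.2 N and contact force between carrier and stand below 0.2 N and contact force between carrier and canister below 0.2 N and contact force between carrier and spatula below 0.2 N and x of cup_near in the frame of carrier_grip between -0.053 and -0.037 m and y of cup_near in the frame of carrier_grip between -0.008 and 0.008 m and z of cup_near in the frame of carrier_grip between -0.1 and -0.087 m and angle between each of cup_near, cup_far's own z axis and vertical below 0.2 rad and x of cup_far in the frame of carrier_grip between 0.037 and 0.053 m and y of cup_far in the frame of carrier_grip between -0.008 and 0.008 m and z of cup_far in the frame of carrier_grip between -0.1 and -0.087 m); the arm keeps its last pose, push and grip.
It fails at once if the carrier is tipped more than 15 degrees (angle between carrier_grip's own z axis and vertical above 0.26 rad).
It fails at once if a cup falls over (angle between any of cup_near, cup_far's own z axis and vertical above 0.5 rad).
It fails at once if the basin, the ceramic stand, the canister or the spatula is moved more than 20 mm (distance of any of basin, stand, canister, spatula from where it was at the start of the episode above 0.02 m).
It also fails if it takes over 38 s, if anything falls off the work surface, if the arm or the gripper's body presses on something with over 40 N, if the wrist force passes 120 N, or if a joint passes its speed limit or range.

## Robot

A 6-joint arm with a two-finger parallel gripper is mounted at the origin on the work surface. World frame = base frame: x ahead of the robot, y to its left, z up, the work surface at z = 0. Lengths are in m, angles in degrees, forces in N, time in s.
With the tool pointing down it reaches from about 0.375 to 0.825 m from the base axis. Payload 5.5 kg.
Tool frame: the origin (TCP) lies on the centre line of the jaws, within the pads' length; the fingertips stand 22 mm ahead of it and the grasp point (between the pads) lies 3 mm ahead of it; z points along the fingers, y is the line along which they close (so a half turn about z gives the same grasp; the last joint's range is limited). The gripper opens to 85 mm and grips with 20 to 120 N. Pads are 22 mm wide; open, the fingers measure 114 mm over their backs; the gripper's body (76 mm by 85 mm) begins 54 mm behind the grasp point. The pads swing forward as they close: fully open they stand 13 mm farther back than shut.
Start: joints at [77.006, 17.962, -2.699, 69.339, 0, 90], TCP at [0.135, 0.585, 0.227] pointing down, gripper open.
Joint ranges: [-152.73, 152.73], [-39.44, 99.34], [-58.76, 71.6], [-118.89, 123.64], [-81.53, 83.1], [-180, 180]. Speed limits (degrees/s): [136.94, 136.94, 172.46, 180, 180, 180].

## Interface

Orientations are given as a 3x3 rotation matrix whose columns are the frame's x, y, z axes.
In Python, from workcell import r gives the robot as it stands. The module is installed in compiled form; this text tells all that it offers.
- The arm moves only by the tool send_rows, never from a script. Its argument "targets" is a list of rows, each a list of 3 entries, a list of its own where there are three numbers: the shift along the world's x, y, z in m, then the turn, a rotation vector about the world's x, y, z in rad, then the opening, from -1 (shut) to 1 (fully open), so that 0 is half open. A call has 1 to 12 rows; each row is the pose to reach, as a shift and turn from the pose commanded when the call began; what a row does not reach only later rows make up. A row lasts 1/12 s, in which the tool goes at most 41.7 mm and 7.16 degrees, less where a joint would pass 70% of its speed; a pose out of reach is approached as far as the arm can. A call with a gripper value outside its range is refused whole. The fingers move at their own pace and stop on an object; "grip_force" is the grip in N (left out, the last holds). Time passes only in rows, so rows that repeat a pose let the fingers close. It gives the time, the measured TCP pose, the force, the opening and the grip force at its end, in the units of the state.
- r.sense(): the state, without advancing time (a new reading comes with each control period).
- r.snapshot(name): name is "scene" or "top" or "wrist"; returns (picture, depth): 480x640x3 uint8, blue, green, red; 480x640 float32, m along the optical axis (not along the pixel's ray), 0 where there is no reading.
- r.calibration(name): a dict with "camera_matrix" (3x3 intrinsics, pixels), "cam_to_world" (4x4, takes a point from camera to world coordinates); the wrist camera has in their place "tool_from_camera" (4x4, takes a point from camera to tool coordinates, whose origin is the TCP and whose axes are the flange's). Camera axes: x right, y down, z forward; pixel columns grow to the right and rows downward; lengths in m; the calibration is good to about 2 mm. A picture is of the moment at which its call begins: read the wrist's pose just before it. calibration takes no time and is no camera call.
- r.close_job(): hands the job in; it is judged then, once.
The state is a dict: "time_s": time; "qpos": joint angles; "joint_vel": joint speeds; "effort": joint torques, N m; "ee_pos": TCP position; "orientation": TCP orientation; "contact_force": force on the tool from outside, world axes, zero at the start; "wrist_torque": the same for the moment, N m; "gripper_width": opening from 0.0 (shut) to 1.0 (fully open); "grip_force": force on a finger pad.
Only numpy, scipy, OpenCV 4.12 (cv2) and the standard library are available. Lean on these libraries where they do the work, as an engineer would, in place of code of your own. Each camera call takes 0.05 s, during which the arm holds its last target. There are 200 camera calls.

## Working session

There is one attempt and no reset: what is moved stays moved. The work goes in short steps, Python scripts to look and compute and a tool call to move; the robot and the scene stay as the last step left them, time stands still between calls to the robot, and variables do not carry over. Pictures are saved under pics/ and viewed, at most 10 in all, crops included, and the job is handed in when it is done.

Besides the shell and the picture viewer there is one more tool, called after ">>>" as a command line: name --argument value ..., lists and objects as JSON in quotes. send_rows: Moves the arm, as the interface text tells. Its arguments: {"type":"object","properties":{"targets":{"type":"array","items":{"type":"array"}},"grip_force":{"type":"number"}},"required":["targets"]}

```bash
mkdir -p pics; cat > h.py <<'E'
import numpy as np,cv2
from workcell import r
def cap(n):
    s=r.sense(); p,d=r.snapshot(n); c=r.calibration(n)
    K=np.array(c["camera_matrix"])
    if n=="wrist":
        T=np.eye(4);T[:3,:3]=s["orientation"];T[:3,3]=s["ee_pos"];T=T@np.array(c["tool_from_camera"])
    else: T=np.array(c["cam_to_world"])
    np.savez(n+".npz",p=p,d=d,K=K,T=T); return p,d,K,T
def cloud(d,K,T):
    v,u=np.mgrid[:480,:640]
    P=np.stack([(u-K[0,2])/K[0,0]*d,(v-K[1,2])/K[1,1]*d,d],-1)
    P=P@T[:3,:3].T+T[:3,3]; P[d==0]=np.nan; return P
E
python3 - <<'E'
from h import *
s=r.sense();print(s)
for n in("scene","top"):
    p,d,K,T=cap(n);cv2.imwrite(f"pics/{n}1.png",p)
E
```

```text
{'time_s': 0.0, 'qpos': array([ 7.70079259e+01,  1.80019799e+01, -2.75429023e+00,  6.93368189e+01,
       -2.30812761e-04,  9.00007921e+01]), 'joint_vel': array([-0.05423913,  0.16644763, -0.00396712, -0.07546561, -0.0437525 ,
       -0.16870035]), 'effort': array([ 6.69324654e-04, -5.39591932e+01,  3.39746261e+01,  1.95347797e-02,
        1.97412769e-04,  4.53413222e-06]), 'ee_pos': array([0.13476533, 0.5840954 , 0.22665719]), 'orientation': array([[-9.74398067e-01,  2.24829440e-01, -3.61335893e-04],
       [ 2.24829730e-01,  9.74396779e-01, -1.58402490e-03],
       [-4.05089896e-06, -1.62470985e-03, -9.99998680e-01]]), 'contact_force': array([-0.3690254 , -0.44615116, -0.13424773]), 'wrist_torque': array([-0.02676563,  0.01125624,  0.03496197]), 'grip_force': 0.0, 'gripper_width': 1.0018004964644247}
```

View pics/scene1.png

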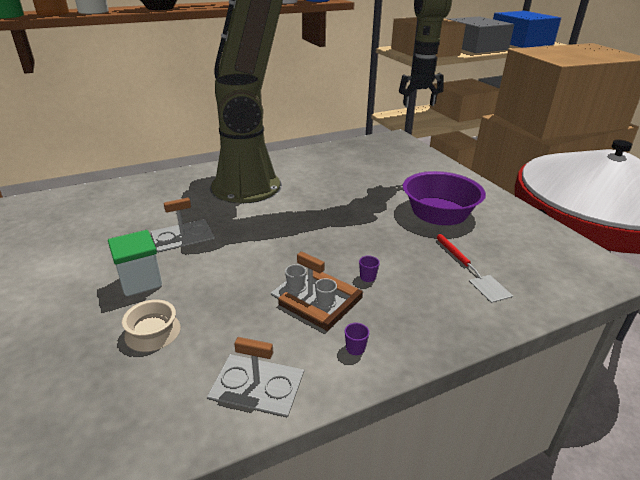

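View pics/top1.png

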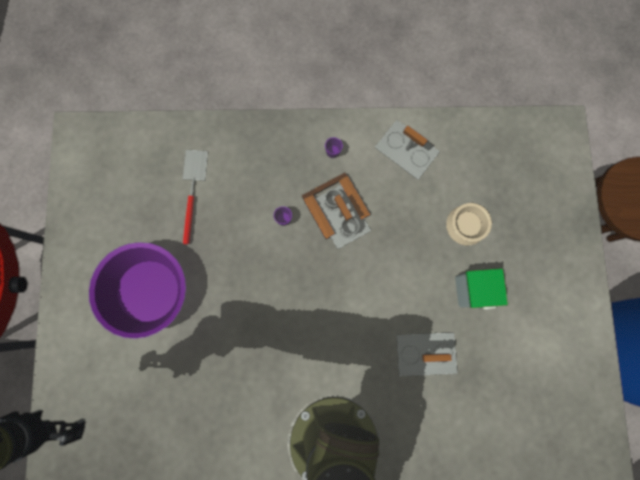

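Both views show three look-alike carriers, by top pixel: (342,205) with steel cups in the dock, (417,136) empty, (437,357) empty. The robot's left is image left, so the docked one at (342,205) is the choice. The purple cups at (334,148) and (283,215) are decoys. I'll measure it next and check it in a crop.

```bash
python3 - <<'E'
from h import *
z=np.load("top.npz");P=cloud(z["d"],z["K"],z["T"]);p=z["p"]
cv2.imwrite("pics/topcrop.png",cv2.resize(p[160:260,260:410],(780,520),interpolation=cv2.INTER_CUBIC))
print("bench z",np.nanmedian(P[250:280,260:300,2]))
Z=P[...,2]; roi=np.zeros(Z.shape,bool); roi[165:255,295:380]=1
for n,lo,hi in(("bar",.095,.13),("cups",.05,.065),("mid",.012,.045),("plate",.002,.010)):
    m=roi&(Z>lo)&(Z<hi); q=P[m]
    if len(q)<5: print(n,len(q));continue
    rect=cv2.minAreaRect((q[:,:2]*1000).astype(np.float32)); print(n,len(q),q.mean(0).round(4),rect,np.percentile(q[:,2],[5,50,95]).round(4))
for nm,(a,b,c,d) in dict(basin=(85,235,190,340),stand=(445,200,495,248),can=(455,262,510,310),pc1=(322,135,347,160),pc2=(272,203,295,228)).items():
    q=P[b:d,a:c].reshape(-1,3);q=q[q[:,2]>.02];print(nm,q.min(0).round(3),q.max(0).round(3))
z=np.load("scene.npz");P=cloud(z["d"],z["K"],z["T"]);Z=P[...,2];roi=np.zeros(Z.shape,bool);roi[245:280,290:330]=1
q=P[roi&(Z>.08)&(Z<.13)];print("scene bar",q.mean(0).round(4),cv2.minAreaRect((q[:,:2]*1000).astype(np.float32)),np.percentile(q[:,2],[5,50,95]).round(4))
E
```

```text
bench z -0.0003692176077267906
bar 205 [ 0.616  -0.0384  0.1121] ((617.4651489257812, -39.37809753417969), (69.8102798461914, 19.030488967895508), 27.16062355041504) [0.1012 0.1134 0.1168]
cups 133 [ 0.6194 -0.0387  0.0554] ((617.6429443359375, -39.503379821777344), (138.94566345214844, 50.904266357421875), 26.905153274536133) [0.0513 0.0553 0.0591]
mid 1417 [ 0.6477 -0.0228  0.0219] ((631.2733154296875, -32.47447204589844), (178.13702392578125, 144.8994140625), 27.340614318847656) [0.0138 0.0216 0.0307]
plate 1944 [ 0.6238 -0.0385  0.0049] ((637.5882568359375, -31.431617736816406), (246.98313903808594, 264.6802062988281), 88.81179809570312) [0.0022 0.0043 0.009 ]
basin [0.292 0.378 0.02 ] [0.567 0.627 0.086]
stand [ 0.53  -0.459  0.02 ] [ 0.636 -0.348  0.051]
can [ 0.342 -0.452  0.021] [ 0.444 -0.351  0.125]
pc1 [ 0.787 -0.047  0.021] [0.837 0.002 0.055]
pc2 [0.587 0.101 0.02 ] [0.637 0.148 0.054]
scene bar [ 0.6223 -0.0407  0.1044] ((617.9282836914062, -38.63330078125), (71.86064147949219, 20.85984230041504), 27.781862258911133) [0.0899 0.1072 0.1141]
```

View pics/topcrop.png

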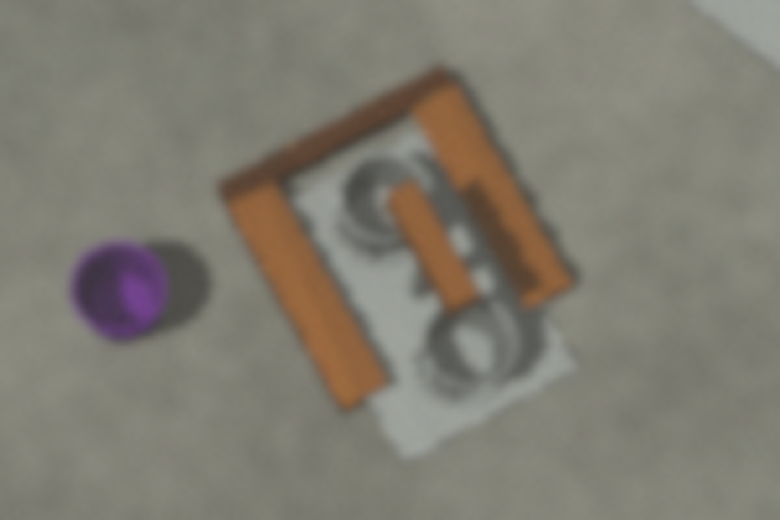

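The crop confirms the choice: the docked carrier has two steel cups, with its bar centred near (432,245). The open end is at the lower right and faces the robot. Both cameras put the bar at about (0.6176, -0.0393), yaw 27.2°, top at 0.114 m, and the size fits 70×18 mm. I'll move above it with a turn of -139.8° about z, which lines the jaws up across the bar.

>>> send_rows --targets '[[[0.02, -0.026, 0], [0, 0, -0.1], 1], [[0.04, -0.052, 0], [0, 0, -0.2], 1], [[0.06, -0.078, 0], [0, 0, -0.3], 1], [[0.08, -0.104, 0], [0, 0, -0.41], 1], [[0.1, -0.13, 0], [0, 0, -0.51], 1], [[0.12, -0.156, 0], [0, 0, -0.61], 1], [[0.14, -0.182, 0], [0, 0, -0.71], 1], [[0.16, -0.208, 0], [0, 0, -0.81], 1], [[0.18, -0.234, 0], [0, 0, -0.91], 1], [[0.2, -0.26, 0], [0, 0, -1.01], 1], [[0.22, -0.286, 0], [0, 0, -1.12], 1], [[0.24, -0.312, 0], [0, 0, -1.22], 1]]'

```text
time_s: 1.1
ee_pos: [0.3754, 0.2711, 0.2273]
orientation: [[-0.119, 0.993, -0.0], [0.993, 0.119, -0.0], [-0.0, -0.0, -1.0]]
contact_force: [1.0, -0.2, 0.2]
gripper_width: 0.998
grip_force: 0.0
```

>>> send_rows --targets '[[[0.022, -0.028, 0], [0, 0, -0.11], 1], [[0.044, -0.056, 0], [0, 0, -0.22], 1], [[0.066, -0.084, 0], [0, 0, -0.33], 1], [[0.088, -0.112, 0], [0, 0, -0.44], 1], [[0.11, -0.14, 0], [0, 0, -0.55], 1], [[0.132, -0.168, 0], [0, 0, -0.66], 1], [[0.154, -0.196, 0], [0, 0, -0.78], 1], [[0.176, -0.224, 0], [0, 0, -0.9], 1], [[0.2, -0.256, 0], [0, 0, -1.02], 1], [[0.224, -0.288, 0], [0, 0, -1.14], 1], [[0.242, -0.312, 0], [0, 0, -1.22], 1], [[0.242, -0.312, 0], [0, 0, -1.22], 1]]'

```text
time_s: 2.1
ee_pos: [0.6194, -0.0441, 0.2263]
orientation: [[0.893, 0.45, 0.0], [0.45, -0.893, -0.002], [-0.001, 0.002, -1.0]]
contact_force: [-0.7, 0.4, -1.1]
gripper_width: 1.0
grip_force: 0.0
```

```bash
python3 - <<'E'
from h import *
p,d,K,T=cap("wrist");s=r.sense();print(s["time_s"],s["qpos"].round(1),s["ee_pos"],np.degrees(np.arctan2(s["orientation"][1,1],s["orientation"][0,1])),s["orientation"][:,2])
cv2.imwrite("pics/wrist1.png",p)
P=cloud(d,K,T);Z=P[...,2];g=(abs(P[...,0]-.6176)<.06)&(abs(P[...,1]+.0393)<.06)
q=P[g&(Z>.108)&(Z<.122)];print(len(q),cv2.minAreaRect((q[:,:2]*1000).astype(np.float32)),np.median(q[:,2]))
E
```

```text
2.15 [ -3.9  20.1   0.2  70.1  -0.  149.1] [ 0.61778985 -0.04178535  0.22629081] -63.00493602507973 [-1.06181886e-03 -1.38902346e-04 -9.99999427e-01]
2006 ((615.539794921875, -37.45543670654297), (69.38938903808594, 17.975421905517578), 27.328292846679688) 0.11414842439089973
```

View pics/wrist1.png

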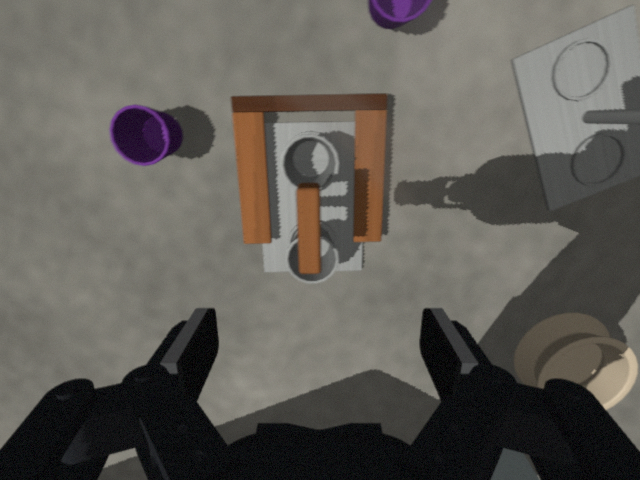

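The wrist view shows the bar at (309,228) inside the dock, clear of both fingers. It measures (0.6155, -0.0375), yaw 27.3°, which agrees with the other cameras within 2 mm. I'll descend 122 mm and then close.

>>> send_rows --targets '[[[0, 0, -0.015], [0, 0, 0.003], 1], [[0, 0, -0.03], [0, 0, 0.003], 1], [[0, 0, -0.045], [0, 0, 0.003], 1], [[0, 0, -0.06], [0, 0, 0.003], 1], [[0, 0, -0.075], [0, 0, 0.003], 1], [[0, 0, -0.09], [0, 0, 0.003], 1], [[0, 0.001, -0.1], [0, 0, 0.003], 1], [[0, 0.001, -0.11], [0, 0, 0.003], 1], [[0, 0.001, -0.117], [0, 0, 0.003], 1], [[0, 0.001, -0.122], [0, 0, 0.003], 1], [[0, 0.001, -0.122], [0, 0, 0.003], 1], [[0, 0.001, -0.122], [0, 0, 0.003], 1]]'

```text
time_s: 3.15
ee_pos: [0.617, -0.0383, 0.1057]
orientation: [[0.888, 0.46, 0.0], [0.46, -0.888, 0.0], [0.0, 0.0, -1.0]]
contact_force: [0.6, -0.0, 0.2]
gripper_width: 0.998
grip_force: 0.0
```

>>> send_rows --targets '[[[0, 0, 0], [0, 0, 0], 0.3], [[0, 0, 0], [0, 0, 0], -0.1], [[0, 0, 0], [0, 0, 0], -0.3], [[0, 0, 0], [0, 0, 0], -0.45], [[0, 0, 0], [0, 0, 0], -0.6], [[0, 0, 0], [0, 0, 0], -0.8], [[0, 0, 0], [0, 0, 0], -1], [[0, 0, 0], [0, 0, 0], -1], [[0, 0, 0], [0, 0, 0], -1], [[0, 0, 0], [0, 0, 0], -1], [[0, 0, 0], [0, 0, 0], -1], [[0, 0, 0], [0, 0, 0], -1]]' --grip_force 50

```text
time_s: 4.15
ee_pos: [0.6169, -0.038, 0.1057]
orientation: [[0.888, 0.46, 0.0], [0.46, -0.888, 0.001], [0.0, -0.0, -1.0]]
contact_force: [-2.5, 2.6, 5.2]
gripper_width: 0.185
grip_force: 49.2
```

The jaws closed on the bar at about 16–18 mm. I'll raise it 4 mm, which stays below the lips, to take it off the bench.

>>> send_rows --targets '[[[0, 0, 0.001], [0, 0, 0], -1], [[0, 0, 0.002], [0, 0, 0], -1], [[0, 0, 0.003], [0, 0, 0], -1], [[0, 0, 0.004], [0, 0, 0], -1], [[0, 0, 0.004], [0, 0, 0], -1], [[0, 0, 0.004], [0, 0, 0], -1]]'

```text
time_s: 4.65
ee_pos: [0.6168, -0.0385, 0.1093]
orientation: [[0.888, 0.46, -0.0], [0.46, -0.888, -0.0], [-0.0, 0.0, -1.0]]
contact_force: [0.0, 0.6, -4.2]
gripper_width: 0.185
grip_force: 48.9
```

```bash
python3 - <<'E'
from h import *
p,d,K,T=cap("scene");s=r.sense();print(s["ee_pos"],s["contact_force"],s["wrist_torque"],s["gripper_width"])
cv2.imwrite("pics/scene2.png",cv2.resize(p[200:350,240:400],(640,600),interpolation=cv2.INTER_CUBIC))
E
```

```text
[ 0.61680766 -0.03848606  0.1092716 ] [-0.15350546 -0.28862279 -4.78260611] [-0.02002625 -0.02270432 -0.04618122] 0.18767192841457772
```

View pics/scene2.png

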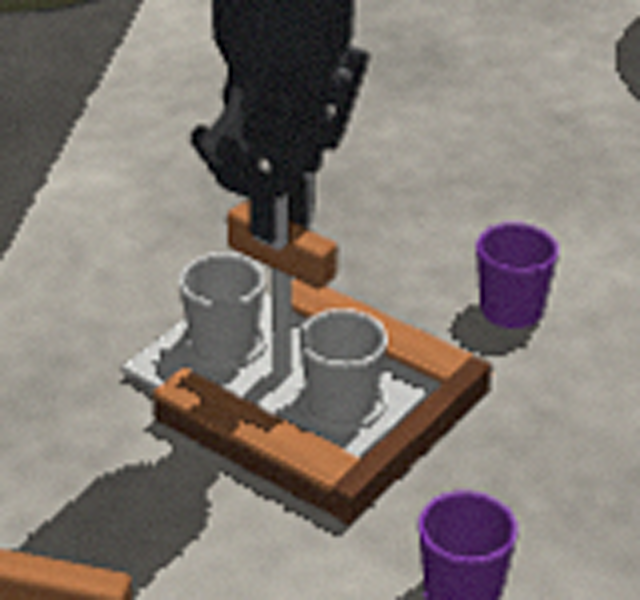

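The bar at (280,245) is gripped at its middle. Both cups stand at (222,310) and (343,365), the plate is level, and 4.5 N hangs on the wrist, so it is off the bench. I'll slide it out along the dock's -x, direction (-0.888, -0.459), in two legs.

>>> send_rows --targets '[[[-0.001, -0.0005, 0], [0, 0, 0], -1], [[-0.003, -0.0016, 0], [0, 0, 0], -1], [[-0.007, -0.0036, 0], [0, 0, 0], -1], [[-0.012, -0.0062, 0], [0, 0, 0], -1], [[-0.018, -0.0093, 0], [0, 0, 0], -1], [[-0.024, -0.0124, 0], [0, 0, 0], -1], [[-0.03, -0.0155, 0], [0, 0, 0], -1], [[-0.036, -0.0186, 0], [0, 0, 0], -1], [[-0.041, -0.0212, 0], [0, 0, 0], -1], [[-0.045, -0.0233, 0], [0, 0, 0], -1], [[-0.047, -0.0243, 0], [0, 0, 0], -1], [[-0.048, -0.0248, 0], [0, 0, 0], -1]]'

```text
time_s: 5.7
ee_pos: [0.5686, -0.0634, 0.1096]
orientation: [[0.888, 0.46, 0.0], [0.46, -0.888, 0.0], [0.0, 0.0, -1.0]]
contact_force: [-0.1, 0.0, -3.9]
gripper_width: 0.185
grip_force: 48.9
```

No side force, so it's sliding freely. Now the second leg.

>>> send_rows --targets '[[[-0.002, -0.001, 0], [0, 0, 0], -1], [[-0.006, -0.0031, 0], [0, 0, 0], -1], [[-0.012, -0.0062, 0], [0, 0, 0], -1], [[-0.02, -0.0103, 0], [0, 0, 0], -1], [[-0.03, -0.0155, 0], [0, 0, 0], -1], [[-0.04, -0.0207, 0], [0, 0, 0], -1], [[-0.05, -0.0258, 0], [0, 0, 0], -1], [[-0.06, -0.031, 0], [0, 0, 0], -1], [[-0.07, -0.0362, 0], [0, 0, 0], -1], [[-0.079, -0.0408, 0], [0, 0, 0], -1], [[-0.084, -0.0434, 0], [0, 0, 0], -1], [[-0.086, -0.0445, 0], [0, 0, 0], -1]]'

```text
time_s: 6.7
ee_pos: [0.4818, -0.1082, 0.1095]
orientation: [[0.888, 0.459, -0.0], [0.459, -0.888, 0.0], [-0.0, -0.0, -1.0]]
contact_force: [-1.1, 0.4, -4.9]
gripper_width: 0.187
grip_force: 48.9
```

```bash
python3 - <<'E'
from h import *
p,d,K,T=cap("scene");s=r.sense();print(s["ee_pos"],s["contact_force"],s["wrist_torque"],s["gripper_width"])
cv2.imwrite("pics/scene3.png",cv2.resize(p[190:340,220:380],(640,600),interpolation=cv2.INTER_CUBIC))
E
```

```text
[ 0.4821364  -0.10812848  0.1096283 ] [-0.12050826 -0.65407769 -4.27016601] [-0.00812219  0.03792872  0.0175777 ] 0.18562434402241
```

View pics/scene3.png

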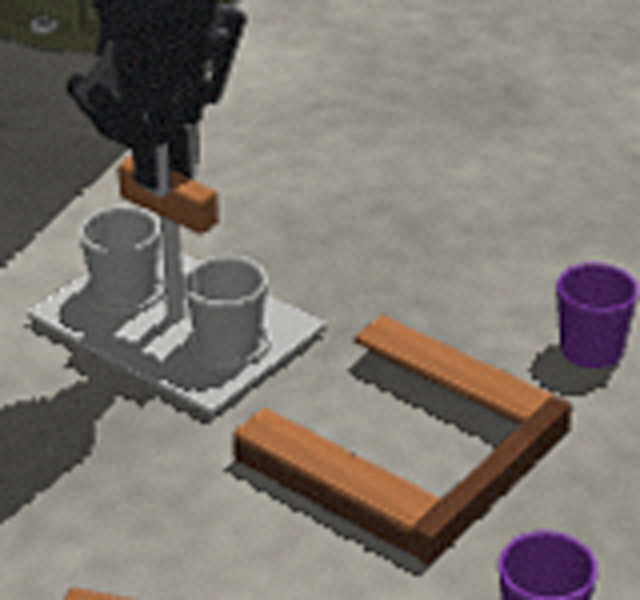

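The carrier at (175,320) is fully clear of the rails, whose ends are at (360,340) and (250,430). It is still low, with both cups in their rings. I'll lift it 145 mm, so the underside ends about 15 cm up.

>>> send_rows --targets '[[[0, 0, 0.002], [0, 0, 0], -1], [[0, 0, 0.007], [0, 0, 0], -1], [[0, 0, 0.015], [0, 0, 0], -1], [[0, 0, 0.027], [0, 0, 0], -1], [[0, 0, 0.042], [0, 0, 0], -1], [[0, 0, 0.06], [0, 0, 0], -1], [[0, 0, 0.079], [0, 0, 0], -1], [[0, 0, 0.098], [0, 0, 0], -1], [[0, 0, 0.116], [0, 0, 0], -1], [[0, 0, 0.131], [0, 0, 0], -1], [[0, 0, 0.141], [0, 0, 0], -1], [[0, 0, 0.145], [0, 0, 0], -1]]'

```text
time_s: 7.75
ee_pos: [0.4842, -0.1077, 0.2568]
orientation: [[0.888, 0.46, 0.003], [0.46, -0.888, -0.001], [0.002, 0.002, -1.0]]
contact_force: [0.5, -0.2, -4.6]
gripper_width: 0.185
grip_force: 49.0
```

>>> send_rows --targets '[[[0, 0, 0], [0, 0, 0], -1], [[0, 0, 0], [0, 0, 0], -1], [[0, 0, 0], [0, 0, 0], -1], [[0, 0, 0], [0, 0, 0], -1], [[0, 0, 0], [0, 0, 0], -1], [[0, 0, 0], [0, 0, 0], -1], [[0, 0, 0], [0, 0, 0], -1], [[0, 0, 0], [0, 0, 0], -1]]'

```text
time_s: 8.42
ee_pos: [0.4829, -0.1077, 0.2544]
orientation: [[0.888, 0.46, -0.0], [0.46, -0.888, 0.0], [-0.0, -0.0, -1.0]]
contact_force: [-0.1, -0.4, -3.8]
gripper_width: 0.185
grip_force: 49.0
```

```bash
python3 - <<'E'
from h import *
p,d,K,T=cap("scene");s=r.sense();print(s["time_s"],s["ee_pos"],s["contact_force"],s["joint_vel"].round(2))
cv2.imwrite("pics/scene4.png",cv2.resize(p[130:330,200:400],(600,600),interpolation=cv2.INTER_CUBIC))
E
```

```text
8.4667 [ 0.48288374 -0.10766277  0.25442908] [ 0.21547399 -0.02700182 -5.51837569] [ 0.04 -0.17 -0.   -0.03  0.03 -0.08]
```

View pics/scene4.png

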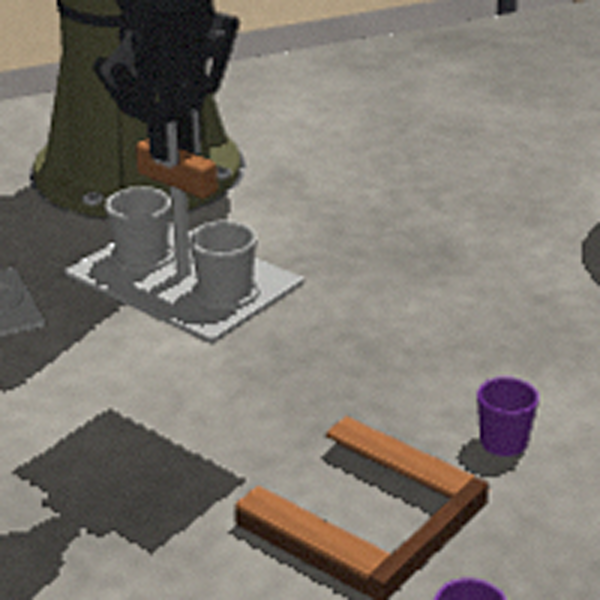

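The carrier is in the air at (185,285), level and steady. Both cups stand in their rings at (140,225) and (225,265), and it touches nothing else, so I'm handing in.

```bash
python3 -c "
from workcell import r
print(r.close_job())"
```

```text
the job is handed in; nothing more can be done
None
```

The carrier was slid out of the dock and is held level and steady about 15 cm above the bench with both cups in their rings; I handed the job in at about 8.5 s, and the hand-in returned no verdict.

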